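Click the batch counter on to home

TASK

Advance the wooden wheel of the batch counter on the stove board counter-clockwise (seen from above), flicking its arms on gently from click to click with a fingertip in the open front of the guard, until its one long, round-ended arm rests on the click over the little steel cone at the front of the base. Do not turn it past that click, and leave the things round it where they stand.

Things in the scene. Friction and masses are not known exactly. Their poses are not given: they have to be found in the camera images.
- counter: batch counter, fixed on the board; origin at the centre of its underside, z up (heights are above it, and it stands 45 mm above z = 0); its front is its -x side, roughly towards the robot. White round base plate 196 mm across, 11 mm high, middle column 60 mm across at the foot. At rest the wheel's arms stand to the front and every 60 degrees from it; between them, 30 to 80 mm from the axis, it is free down to 30 mm height.
- hub (a point): centre of the top of the level wooden wheel, on its vertical axis over the counter's origin, 56 mm high. Wheel underside 40 mm high, hub 52 mm across, six arms 60 degrees apart, each 9 mm wide; five reach 64 mm from the axis, the long one 84 mm with a round end 22 mm across.
- guard (a point): centre of the top of the steel cap on the axle, 32 mm across, 74 mm high. From it three fixed 7 mm rods (64 to 72 mm high) run over the wheel to posts 90 mm from the axis, at 60 degrees either side of the front and straight back. The 120 degree front sector is open from above: a fingertip put down between two arms there can push an arm on one click and be lifted out.
- wheel (a joint): angle of the wheel, rad: 0 = home (long arm to the front, over the cone), grows counter-clockwise seen from above. One click is 1.047 rad. It starts 2, 3 or 4 clicks before home (near -2.09, -3.14, -4.19). Springy stops hold it at each click: about 3 N near the arm ends takes it halfway, then it snaps to the next by itself. End stops at -4.66 and +1.52 rad.
- long_arm (a point): point on the top of the long arm's round end, 73 mm from the wheel's axis, 56 mm high; turns with the wheel
- home_mark (a point): tip of the small steel cone (18 mm across, tip 26 mm high) on the base plate's front rim, 84 mm from the axis
- board: wooden board laid over the range's burners, 564 (x) x 660 x 45 mm, fixed; all stands on it. Origin at the centre of its underside. Two steel handles, 26 mm high, near its left and right edges
- salt_shaker: salt shaker, clear with a grey top, 44 mm across, 90 mm high, loose, beside the counter; origin at the centre of its underside
- jam_jar: jam jar with a red lid, 65 mm across, 97 mm high, loose, behind the counter; origin at the centre of its underside
- honey_jar: honey jar with a dark lid, 65 mm across, 86 mm high, loose, to the right; origin at the centre of its underside
- mug: mug, 90 x 122 x 105 mm with its handle, loose, to the right; origin at the underside

How it is judged:
At the end, for the whole second after the job is handed in: The wheel rests on its home click: long arm over the cone at the front within 0.12 rad (7 degrees), still, and not touched (value of joint wheel between -0.12 and 0.12 rad and velocity of joint wheel between -0.05 and 0.05 rad/s and contact force between the fingers and counter below 0.1 N).
It fails at once if the wheel is turned past home (value of joint wheel above 0.4 rad).
It fails at once if the counter is pushed hard or gripped (over 20 N) (contact force between the fingers and counter above 20 N).
It fails at once if the arm above the fingers runs into the counter (contact force between the arm and counter above 20 N).
It fails at once if a loose thing round the counter (salt shaker, jars, mug) is knocked, pushed or lifted (over 15 mm) (distance of any of salt_shaker, jam_jar, honey_jar, mug from where it was at the start of the episode above 0.015 m).
It also fails if it takes over 64 s, if anything falls off the work surface, if the arm or the gripper's body presses on something with over 40 N, if the wrist force passes 120 N, or if a joint passes its speed limit or range.

ROBOT

A 7-joint arm with a two-finger parallel gripper is mounted at the origin on a cart in front of the work surface, level with it; the furniture and walls round the work are solid. World frame = base frame: x ahead of the robot, y to its left, z up, the work surface at z = 0. Lengths are in m, angles in rad, forces in N, time in s.
With the tool pointing down it reaches from about 0.4 to 0.9 m from the base axis. Payload 5.6 kg.
Tool frame: the origin (TCP) lies between the finger pads; the fingertips stand 17 mm ahead of it and the grasp point (between the pads) lies 2 mm behind it; z points along the fingers, y is the direction in which the jaws open and shut (so a half turn about z gives the same grasp; the last joint's range is limited). The gripper opens to 92 mm and grips with 3 to 60 N. Pads are 20 mm wide; open, the fingers measure 128 mm over their backs; the gripper's body (75 mm by 189 mm) begins 69 mm behind the grasp point.
Start: joints at [1.184, 0.468, -0.012, 1.603, 0.006, 1.071, -0.056], TCP at [0.219, -0.612, 0.232] pointing down, gripper open.
Joint ranges: [-2.53, 2.53], [-0.31, 2.02], [-1.57, 1.55], [0.28, 2.44], [-1.29, 4.43], [0.15, 1.84], [-2.92, 2.92]. Speed limits (rad/s): [2.57, 2.57, 3.14, 3.14, 3.14, 3.14, 3.14].

INTERFACE

Orientations are given as a unit quaternion [x, y, z, w].
In Python, from cell import status, capture, workorder gives the robot as it stands.
- The arm moves only by the tool apply_moves, never from a script. Its argument "series" is text: rows parted by semicolons, each of 5 numbers parted by spaces: the shift along the world's x, y, z in mm, then the turn about the world's z in degrees, then the opening, from 0 (shut) to 1 (fully open). In form: dx dy dz roll fingers; .... A call has exactly 8 rows; each row is the pose to reach, as a shift and turn from the pose measured when the call began; what a row does not reach only later rows make up. A row lasts 1/10 s, in which the tool goes at most 50 mm and 8.59 degrees, less where a joint would pass 70% of its speed; a pose out of reach is approached as far as the arm can. A call with a gripper value outside its range is refused whole. The fingers move at their own pace and stop on an object; "grip_force" is the grip in N (left out, the last holds). Time passes only in rows, so rows that repeat a pose let the fingers close, or fill a call up. It gives the time, the measured TCP pose, the force and the opening at its end, in the units of the state.
- status.get_obs(): the state, without advancing time (a new reading comes with each control period).
- capture(name): name is "side" or "top" or "wrist"; returns a dict with "image" (384x512x3 uint8, red, green, blue), "mtx" (3x3 intrinsics, pixels), "view" (4x4, takes a point from world to camera coordinates); the wrist camera has in their place "T_tool_cam" (4x4, takes a point from camera to tool coordinates, whose origin is the TCP and whose axes are the flange's). Camera axes: x right, y down, z forward; pixel columns grow to the right and rows downward; lengths in m; the calibration is good to about 2 mm. A picture is of the moment at which its call begins: read the wrist's pose just before it. There is no depth.
- workorder.job_done(): hands the job in, once; it reports no verdict.
The state is a dict: "t": time; "q": joint angles; "joint_vel": joint speeds; "joint_torque": joint torques, N m; "position": TCP position; "ee_rot": TCP orientation; "contact_force": force on the tool from outside, world axes, zero at the start; "ft_torque": the same for the moment, N m; "finger_gap": finger opening in m.
Only numpy, scipy, OpenCV 4.12 (cv2) and the standard library are available. Lean on these libraries where they do the work, as an engineer would, in place of code of your own. Each camera call takes 0.05 s, during which the arm holds its last target. There are 200 camera calls.

## Working session

There is one attempt and no reset: what is moved stays moved. The work goes in short steps, Python scripts to look and compute and a tool call to move; the robot and the scene stay as the last step left them, time stands still between calls to the robot, and variables do not carry over. Pictures are saved under pics/ and viewed, about 8 in all and at most 12, crops included, and the job is handed in when it is done.

Besides the shell and the picture viewer there is one more tool, called after "Request:" by a JSON object that holds its "fn" and its "kwargs", one argument or row to a line. apply_moves: Moves the arm, as the interface text tells. Its arguments: {"type":"object","properties":{"series":{"type":"string"},"grip_force":{"type":"number"}},"required":["series"]}

```bash
mkdir -p pics
cat > h.py <<'E'
import numpy as np,cv2
from cell import status,capture,workorder
def save(n,c): cv2.imwrite(f'pics/{n}.png',cv2.cvtColor(c['image'],cv2.COLOR_RGB2BGR))
def ray(c,uv,z):
    V=np.array(c['view']);K=np.array(c['mtx']);R=V[:3,:3];o=-R.T@V[:3,3]
    d=R.T@np.linalg.inv(K)@np.array([uv[0],uv[1],1.]);return o+d*(z-o[2])/d[2]
def proj(c,p):
    V=np.array(c['view']);K=np.array(c['mtx']);q=K@(V[:3,:3]@np.array(p)+V[:3,3]);return q[:2]/q[2]
E
python3 - <<'E'
from h import *
print(status.get_obs())
a=capture('side');b=capture('top')
import pickle;pickle.dump((a,b),open('c0.pkl','wb'))
im=np.hstack([a['image'],b['image']])
save('side0',a);save('top0',b)
for c in (a,b):
    V=np.array(c['view']);print(-V[:3,:3].T@V[:3,3],V[2,:3],c['mtx'])
E
```

```text
{'t': 0.0, 'q': array([ 1.18395344,  0.46835818, -0.01162037,  1.60361169,  0.00604083,
        1.07138312, -0.05630555]), 'joint_vel': array([ 0.00191557,  0.00125985, -0.00126342, -0.0006371 , -0.00078259,
        0.00022351,  0.00136247]), 'joint_torque': array([ 4.54114638e-05, -5.20581472e+01, -1.22217246e-02, -2.43758100e+01,
       -5.65863086e-02,  1.71261787e-02,  1.81941923e-04]), 'position': array([ 0.21887229, -0.61146417,  0.2306576 ]), 'ee_rot': array([ 9.85260443e-01,  1.71058802e-01, -2.20729897e-04, -8.34504455e-04]), 'contact_force': array([-0.21861748,  0.68595055,  0.15058143]), 'ft_torque': array([ 0.02091949, -0.03046328, -0.06522705]), 'finger_gap': 0.09171829951722639}
[0.11284769 0.4144512  0.39920158] [ 0.47823954 -0.80181446 -0.35830226] [[399.6421337    0.         249.56091941]
 [  0.         399.6421337  196.34701847]
 [  0.           0.           1.        ]]
[ 0.42485615 -0.27814827  1.07276316] [ 0.12086075 -0.00569022 -0.99265316] [[426.57038755   0.         252.77839164]
 [  0.         426.57038755 191.9395516 ]
 [  0.           0.           1.        ]]
```

View pics/top0.png

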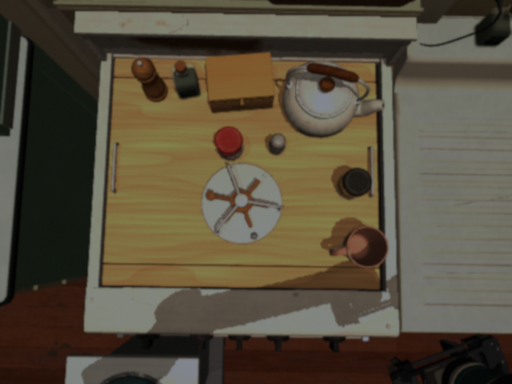

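View pics/side0.png

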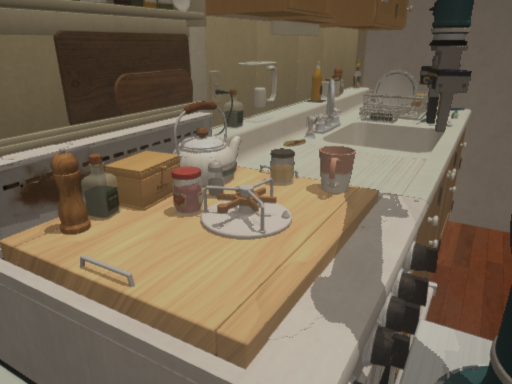

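Run:
```python
from h import *
import pickle
a,b=pickle.load(open('c0.pkl','rb'))
im=b['image'];hsv=cv2.cvtColor(im,cv2.COLOR_RGB2HSV)
m=((hsv[...,1]<60)&(hsv[...,2]>110)).astype(np.uint8);w=np.zeros_like(m);w[155:250,195:290]=m[155:250,195:290]
cs,_=cv2.findContours(w,cv2.RETR_EXTERNAL,cv2.CHAIN_APPROX_NONE);c=max(cs,key=cv2.contourArea)
h=cv2.convexHull(c);e=cv2.fitEllipse(h);print(e)
ctr=ray(b,e[0],.056);print('base ctr',ctr)
for p in ((e[0][0]+e[1][0]/2,e[0][1]),(e[0][0],e[0][1]+e[1][1]/2)): print(np.linalg.norm(ray(b,p,.056)-ctr))
print('hub px',proj(b,ctr+[0,0,.045]),'cap px',proj(b,ctr+[0,0,.063]))
x=cv2.resize(im[150:255,190:295],(580,580),interpolation=cv2.INTER_CUBIC)
x=np.clip(x*1.3,0,255).astype(np.uint8)
y=cv2.resize(a['image'][170:245,190:300],(800,545),interpolation=cv2.INTER_CUBIC)
cv2.imwrite('pics/topcrop.png',x[...,::-1]);
```

```text
((248.3582000732422, 217.27328491210938), (48.185150146484375, 65.11104583740234), 63.21283721923828)
base ctr [ 0.48764189 -0.27443992  0.056     ]
0.05745419702064891
0.07690852906277751
hub px [248.30773922 216.05316983] cap px [248.28623219 215.53314196]
```

View pics/topcrop.png

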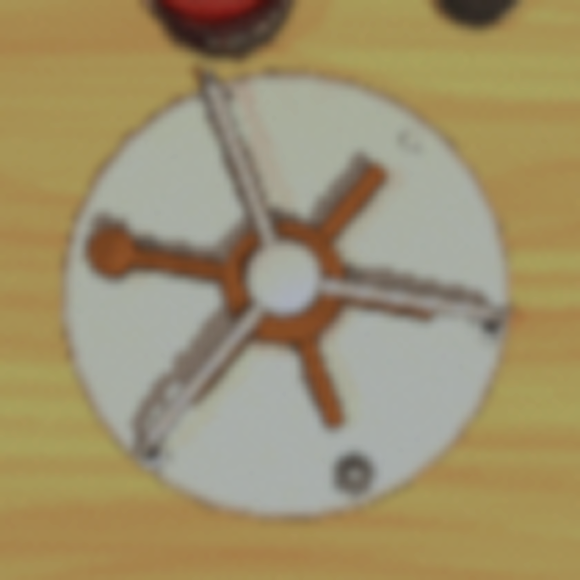

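Run:
```python
from h import *
import pickle
a,b=pickle.load(open('c0.pkl','rb'))
im=b['image'];hsv=cv2.cvtColor(im,cv2.COLOR_RGB2HSV)
# non-board (low saturation) disk: white pixels
m=((hsv[...,1]<85)&(hsv[...,2]>90)).astype(np.uint8);w=np.zeros_like(m);w[160:247,198:286]=m[160:247,198:286]
cs,_=cv2.findContours(w,cv2.RETR_EXTERNAL,cv2.CHAIN_APPROX_NONE)
pts=np.vstack([c for c in cs if cv2.contourArea(c)>40]);h=cv2.convexHull(pts)
c,r=cv2.minEnclosingCircle(h);print('hull',c,r,cv2.fitEllipse(h),hsv[225,225],hsv[225,190])
f=580/105
P=lambda x,y:(190+x/f-.5,150+y/f-.5)
C=ray(b,P(286.5,294.5),.056);cap=ray(b,P(284,278),.119);cone=ray(b,P(353,473),.071);la=ray(b,P(110,250),.101)
l=ray(b,P(65,294),.056);print('C',C,'R',np.linalg.norm(l-C),'cap',cap)
for n,p in(('cone',cone),('long',la),('postR',ray(b,P(492,308),.117)),('postL',ray(b,P(148,440),.117)),('postB',ray(b,P(205,77),.117))):
    d=(p-cap)[:2];print(n,p,np.linalg.norm(d),np.degrees(np.arctan2(d[1],d[0])))
```

```text
hull (241.1907958984375, 203.0) 40.67609786987305 ((241.30274963378906, 203.1046142578125), (80.49403381347656, 81.12779998779297), 74.04611206054688) [ 35  21 132] [ 24 121 129]
C [ 0.52196262 -0.25709812  0.056     ] R 0.09588541490244223 cap [ 0.52266724 -0.25725341  0.119     ]
cone [ 0.44518514 -0.28702478  0.071     ] 0.08300489005166131 -158.9814535626208
long [ 0.53494256 -0.18447672  0.101     ] 0.07380467049304687 80.42597635237406
postR [ 0.51205218 -0.34213599  0.117     ] 0.08554374493874867 -97.12816562948859
postL [ 0.45614599 -0.20357606  0.117     ] 0.08547709806109482 141.09923734002126
postB [ 0.60548585 -0.22304521  0.117     ] 0.08960537016124509 22.443051979451553
```

Request:
{"fn": "apply_moves", "kwargs": {
  "series": "20 30 30 8 1; 50 75 40 16 0.7; 80 120 40 24 0.4; 110 165 40 32 0.2; 140 210 40 40 0; 170 255 40 48 0; 200 300 40 56 0; 200 300 40 60 0",
  "grip_force": 5
}}

```text
t: 0.9
position: [0.421, -0.3072, 0.2708]
ee_rot: [0.765, 0.644, 0.0, -0.001]
contact_force: [1.4, 0.7, -0.4]
finger_gap: 0.0381
```

Request:
{"fn": "apply_moves", "kwargs": {
  "series": "10 15 0 8 0; 20 30 -10 16 0; 30 45 -30 24 0; 34 56 -50 31 0; 34 56 -60 31.3 0; 34 56 -60 31.3 0; 34 56 -60 31.3 0; 34 56 -60 31.3 0"
}}

```text
t: 1.7
position: [0.4552, -0.2525, 0.2117]
ee_rot: [0.564, 0.826, -0.0, 0.0]
contact_force: [0.7, 0.0, 0.1]
finger_gap: 0.0004
```

Run:
```python
from h import *
o=status.get_obs();print(o['position'],o['ee_rot'],o['contact_force'],o['finger_gap'],o['q'])
a=capture('side');b=capture('top')
for c,p in ((a,[.522,-.257,.08]),(b,[.49,-.257,.1])):
    u,v=proj(c,p).astype(int);c['crop']=cv2.resize(c['image'][max(0,v-65):v+65,u-65:u+65],(400,400),interpolation=cv2.INTER_CUBIC)
cv2.imwrite('pics/p1.png',np.hstack([a['crop'],b['crop']])[...,::-1])
```

```text
[ 0.45518201 -0.25245164  0.21168549] [ 5.63736850e-01  8.25954395e-01 -3.19308555e-04  2.10083614e-05] [0.72034808 0.0186091  0.10444481] 0.0004358209728081277 [ 0.83846188  0.31994108 -0.47312069  1.91279462  0.17793786  0.9496466
  0.65483509]
```

View pics/p1.png

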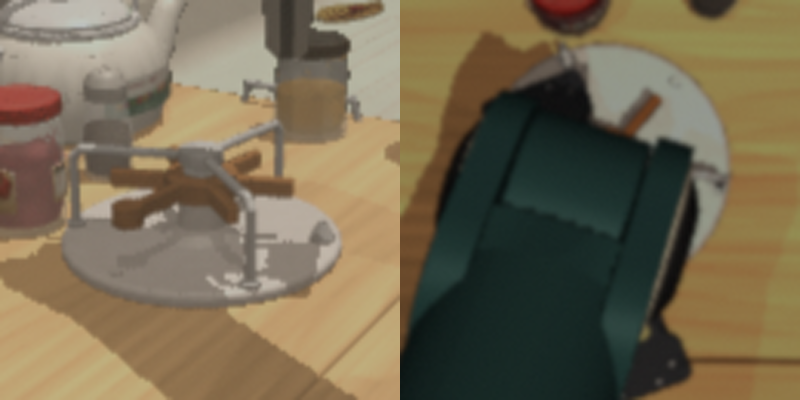

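Request:
{"fn": "apply_moves", "kwargs": {
  "series": "0 1 -15 0 0; 0 1 -30 0 0; 0 1 -45 0 0; 0 1 -60 0 0; 0 1 -68 0 0; 0 1 -68 0 0; 0 1 -68 0 0; 0 1 -68 0 0"
}}

```text
t: 2.6
position: [0.4557, -0.2513, 0.1445]
ee_rot: [0.563, 0.826, -0.0, 0.001]
contact_force: [-0.3, 0.0, 0.2]
finger_gap: 0.0006
```

Run:
```python
from h import *
o=status.get_obs();print(o['position'],o['contact_force'])
a=capture('side');b=capture('wrist')
u,v=proj(a,[.51,-.257,.11]).astype(int);x=cv2.resize(a['image'][max(0,v-60):v+60,u-60:u+60],(400,400),interpolation=cv2.INTER_CUBIC)
y=cv2.resize(b['image'],(400,300));y=np.vstack([y,np.zeros((100,400,3),np.uint8)])
cv2.imwrite('pics/p2.png',np.hstack([x,y])[...,::-1])
```

```text
[ 0.45574526 -0.2513334   0.14449666] [-0.27453138  0.02401222  0.23410406]
```

View pics/p2.png

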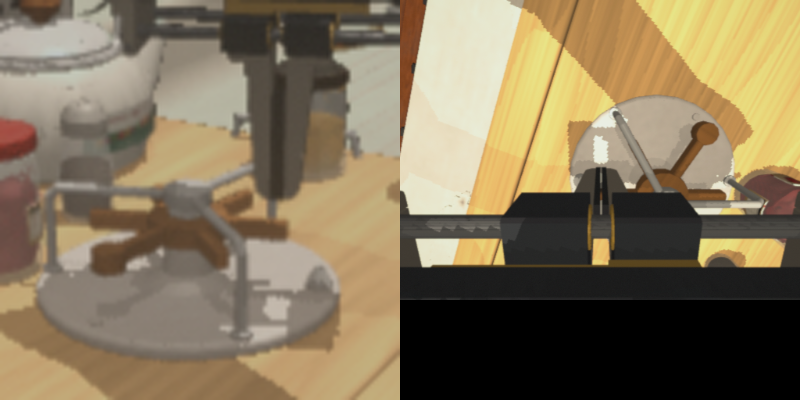

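Request:
{"fn": "apply_moves", "kwargs": {
  "series": "0 0 -6 0 0; 0 0 -13 0 0; 0 0 -20 0 0; 0 0 -26 0 0; 0 0 -33 0 0; 0 0 -40 0 0; 0 0 -46 0 0; 0 0 -46 0 0"
}}

```text
t: 3.5
position: [0.455, -0.251, 0.0973]
ee_rot: [0.563, 0.826, -0.0, -0.0]
contact_force: [0.3, 0.0, 0.2]
finger_gap: 0.0002
```

Request:
{"fn": "apply_moves", "kwargs": {
  "series": "1.5 -3.7 0 0 0; 2.9 -7.4 0 0 0; 4.4 -11.2 0 0 0; 5.9 -14.9 0 0 0; 7 -17.7 0 0 0; 8.1 -20.5 0 0 0; 9.2 -23.3 0 0 0; 10.3 -26 0 0 0"
}}

```text
t: 4.3
position: [0.4652, -0.2763, 0.0973]
ee_rot: [0.563, 0.826, -0.0, -0.001]
contact_force: [-2.1, 4.6, 3.5]
finger_gap: 0.0006
```

Request:
{"fn": "apply_moves", "kwargs": {
  "series": "0.7 -1.9 0 0 0; 1.5 -3.7 0 0 0; 2.2 -5.6 0 0 0; 2.9 -7.4 0 0 0; 3.7 -9.3 0 0 0; 4.4 -11.2 0 0 0; 5.1 -13 0 0 0; 5.9 -14.9 0 0 0"
}}

```text
t: 5.1
position: [0.4711, -0.2924, 0.0974]
ee_rot: [0.563, 0.826, -0.001, -0.0]
contact_force: [-0.5, 0.4, -0.5]
finger_gap: 0.0006
```

```bash
cat > look.py <<'E'
from h import *
import sys
o=status.get_obs();print(o['position'],o['contact_force'])
a=capture('side');b=capture('wrist')
u,v=proj(a,[.51,-.257,.11]).astype(int);x=cv2.resize(a['image'][max(0,v-60):v+60,u-60:u+60],(400,400),interpolation=cv2.INTER_CUBIC)
y=cv2.resize(b['image'][80:280,150:450],(400,267),interpolation=cv2.INTER_CUBIC);y=np.vstack([y,np.zeros((133,400,3),np.uint8)])
cv2.imwrite(f'pics/{sys.argv[1]}.png',np.hstack([x,y])[...,::-1])
E
python3 look.py p3
```

```text
[ 0.47109103 -0.29241372  0.09736721] [-0.5446382   0.41075235 -0.4638145 ]
```

View pics/p3.png

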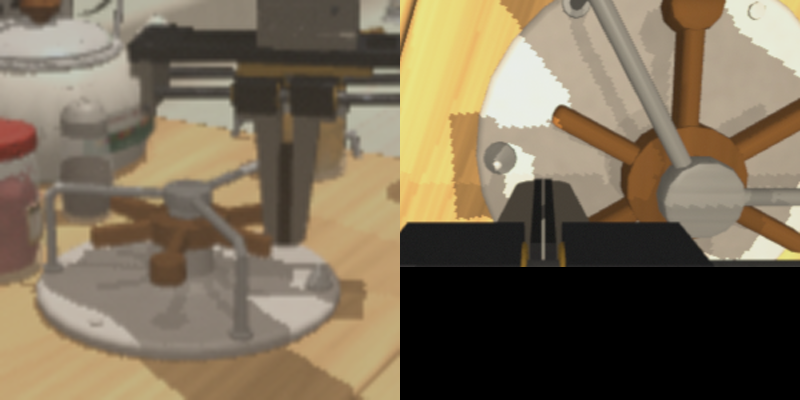

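Request:
{"fn": "apply_moves", "kwargs": {
  "series": "0.7 -1.9 0 0 0; 1.5 -3.7 0 0 0; 2.2 -5.6 0 0 0; 2.9 -7.4 0 0 0; 3.7 -9.3 0 0 0; 4.4 -11.2 0 0 0; 5.1 -13 0 0 0; 5.1 -13 0 0 0"
}}

```text
t: 6.0
position: [0.4765, -0.306, 0.0975]
ee_rot: [0.564, 0.826, -0.001, -0.0]
contact_force: [-0.0, -0.4, 0.6]
finger_gap: 0.0003
```

```bash
python3 look.py p4
```

```text
[ 0.47645511 -0.30602844  0.09747416] [-0.00338099 -0.35915656  0.58846112]
```

View pics/p4.png

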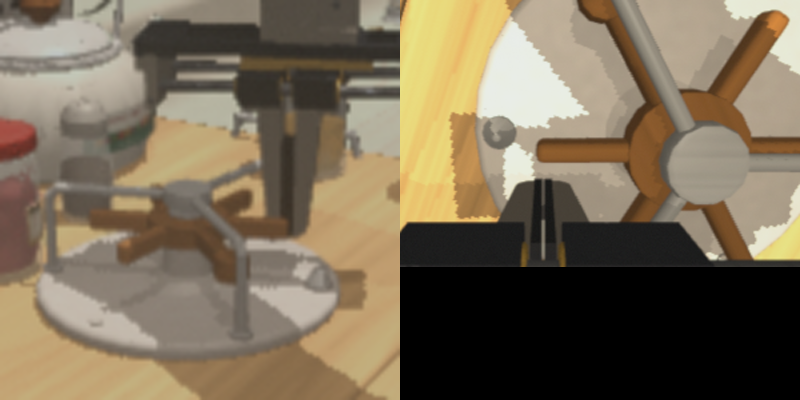

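Request:
{"fn": "apply_moves", "kwargs": {
  "series": "0 0 8 0 0; 0 0 18 0 0; 0 0 30 0 0; 0 0 42 0 0; 0 0 46 0 0; -7 18 46 0 0; -14 36 46 0 0; -21.5 55 46 0 0"
}}

```text
t: 6.9
position: [0.4546, -0.2503, 0.1438]
ee_rot: [0.564, 0.826, -0.001, 0.0]
contact_force: [-0.2, 0.4, -0.9]
finger_gap: 0.0002
```

Request:
{"fn": "apply_moves", "kwargs": {
  "series": "0 0 0 0 0; 0 0 -6 0 0; 0 0 -14 0 0; 0 0 -22 0 0; 0 0 -30 0 0; 0 0 -38 0 0; 0 0 -46 0 0; 0 0 -46 0 0"
}}

```text
t: 7.7
position: [0.4538, -0.2499, 0.0964]
ee_rot: [0.564, 0.826, -0.001, -0.001]
contact_force: [0.2, -0.4, -0.9]
finger_gap: 0.0005
```

Request:
{"fn": "apply_moves", "kwargs": {
  "series": "1.5 -3.7 0 0 0; 2.9 -7.4 0 0 0; 4.4 -11.2 0 0 0; 5.9 -14.9 0 0 0; 7 -17.7 0 0 0; 8.1 -20.5 0 0 0; 9.2 -23.3 0 0 0; 10.3 -26 0 0 0"
}}

```text
t: 8.5
position: [0.4639, -0.2753, 0.0964]
ee_rot: [0.564, 0.826, -0.0, -0.002]
contact_force: [-2.1, 3.5, 2.6]
finger_gap: 0.0003
```

Request:
{"fn": "apply_moves", "kwargs": {
  "series": "0.7 -1.9 0 0 0; 1.5 -3.7 0 0 0; 2.2 -5.6 0 0 0; 2.9 -7.4 0 0 0; 3.7 -9.3 0 0 0; 4.4 -11.2 0 0 0; 5.1 -13 0 0 0; 5.9 -14.9 0 0 0"
}}

```text
t: 9.3
position: [0.4697, -0.2912, 0.0963]
ee_rot: [0.564, 0.826, -0.001, -0.002]
contact_force: [0.9, 0.3, 0.1]
finger_gap: 0.0005
```

Request:
{"fn": "apply_moves", "kwargs": {
  "series": "0.7 -1.9 0 0 0; 1.5 -3.7 0 0 0; 2.2 -5.6 0 0 0; 2.9 -7.4 0 0 0; 3.7 -9.3 0 0 0; 4.4 -11.2 0 0 0; 5.1 -13 0 0 0; 5.1 -13 0 0 0"
}}

```text
t: 10.1
position: [0.4749, -0.3045, 0.0963]
ee_rot: [0.564, 0.826, -0.001, -0.001]
contact_force: [0.3, 0.4, -0.0]
finger_gap: 0.0005
```

```bash
python3 look.py p5
```

```text
[ 0.47489987 -0.30448701  0.09631358] [ 0.33552549  0.35962203 -0.01923546]
```

View pics/p5.png

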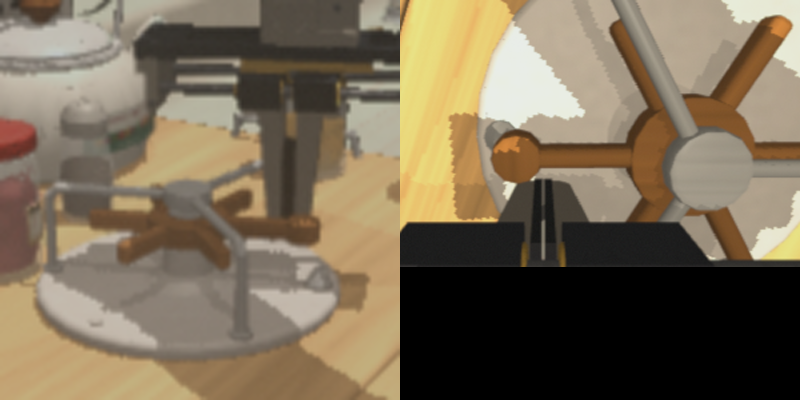

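The long arm is over the cone and the short arms have the same pose as after the first click. I'll lift straight out.

Request:
{"fn": "apply_moves", "kwargs": {
  "series": "0 0 6 0 0; 0 0 14 0 0; 0 0 25 0 0; 0 0 40 0 0; 0 0 60 0 0; 0 0 85 0 0; 0 0 115 0 0; 0 0 140 0 0"
}}

```text
t: 11.0
position: [0.4752, -0.3041, 0.2392]
ee_rot: [0.564, 0.826, -0.001, -0.0]
contact_force: [0.5, 0.6, -0.1]
finger_gap: 0.0005
```

Request:
{"fn": "apply_moves", "kwargs": {
  "series": "-20 -30 10 0 0; -40 -60 10 0 0; -60 -90 10 0 0; -80 -120 10 0 0; -100 -150 10 0 0; -120 -180 10 0 0; -140 -210 10 0 0; -140 -210 10 0 0"
}}

```text
t: 11.8
position: [0.3304, -0.519, 0.2502]
ee_rot: [0.567, 0.824, -0.002, -0.0]
contact_force: [-0.7, -0.7, 0.2]
finger_gap: 0.0007
```

Run:
```python
from h import *
import pickle
o=status.get_obs();print(o['t'],o['position'],o['contact_force'])
b=capture('top');a,b0=pickle.load(open('c0.pkl','rb'))
x=[cv2.resize(i['image'][120:280,190:400],(525,400),interpolation=cv2.INTER_CUBIC)[:,:400] for i in (b0,b)]
cv2.imwrite('pics/p6.png',np.hstack(x)[...,::-1])
hsv=cv2.cvtColor(b['image'],cv2.COLOR_RGB2HSV)
u,v=proj(b,[.522-.073*.93,-.257-.073*.3665,.101]);print('expected end px',u,v)
m=((hsv[...,0]<16)&(hsv[...,1]>140)).astype(np.uint8);k=np.zeros_like(m);k[int(v)-9:int(v)+10,int(u)-9:int(u)+10]=m[int(v)-9:int(v)+10,int(u)-9:int(u)+10]
n,l,s,c=cv2.connectedComponentsWithStats(cv2.erode(k,np.ones((3,3))));print(s,c)
for q in c[1:]:
    p=ray(b,q,.101);d=p[:2]-[.5225,-.257];print(p,np.linalg.norm(d),np.degrees(np.arctan2(d[1],d[0])))
```

```text
11.8 [ 0.33042309 -0.51903167  0.25023631] [-0.67396116 -0.7284776   0.19418909]
expected end px 252.14990122152952 230.8868386048713
[[     0      0    512    384 196586]
 [   250    227      5      7     22]] [[255.50038151 191.49567619]
 [252.09090909 230.13636364]]
[ 0.45580496 -0.28359242  0.101     ] 0.07180100935069347 -158.2620072174949
```

View pics/p6.png

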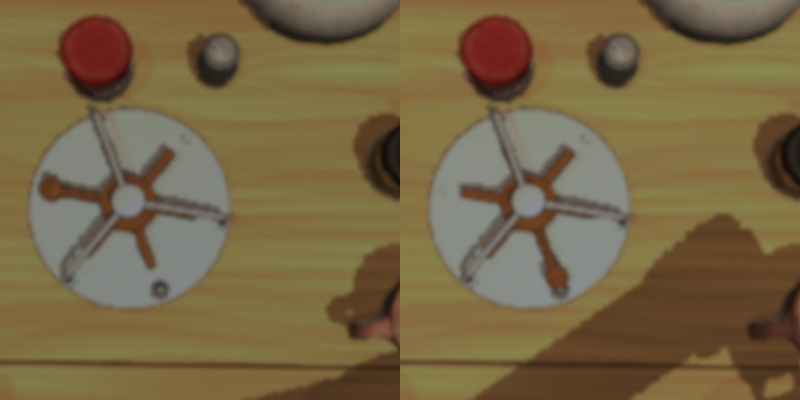

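The long arm lies over the cone: it measures -158.3° against about -158.5° for the front, at a radius of 72 mm. The objects look unmoved, so I'm handing in.

```bash
python3 -c "
from cell import workorder
print(workorder.job_done())"
```

```text
the job is handed in; nothing more can be done
None
```

I advanced the wheel two clicks counter-clockwise, and its long arm now rests over the steel cone at the front. It started two clicks before home. For each click I pushed the front arm with the closed fingertips until it snapped on, then lifted the fingers straight out. The job was handed in at about 12 s.

**Last checks:**
- **Wheel position:** in the top picture the long arm's end is 72 mm from the axis, where 73 mm is given. It points to -158.3°, and the counter's front measured about -158.5°. Angle estimates for the front from single features differed by up to about 2.5°, well inside the 7° allowed.
- **Contact:** the fingers are well clear of the counter. The highest force I read while pushing was about 6 N, but readings came only at the end of each move.
- **Loose objects:** the salt shaker, the jam jar and the visible parts of the honey jar and mug look unmoved in the before and after pictures. I compared these by eye and did not measure them.

No checks failed, but the hand-in reported no verdict. The first automatic fit of the base plate was wrong, because the mask picked up only part of the plate. I replaced it with positions read from the enlarged picture, and a corrected fit agreed with those to within a pixel.

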